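# Clear the packing foam and hold the fridge lid ajar

## Task

Put the two white packing-foam pieces that lie on the small fridge's lid into the brown cardboard waste carton, not the blue tote. Only then lift the lid by its black handle and hold it open at 40 degrees from closed so that a colleague can look at the seal; it falls shut by itself, so finish while still holding it there, still. Leave the other things on the bench where they are.

Things in the scene. Friction and masses are not known exactly. Their poses are not given: they have to be found in the camera images.
- fridge: Small portable fridge standing firm on the bench (it does not shift): pale box with a dark skirt, 240 mm deep (x), 300 mm wide (y), 140 mm high without the lid. Origin at the centre of its underside; x points from the handle and control-panel side to the hinge side, away from the robot; z up. It is turned by up to 15 degrees either way.
- lid (a joint): Lid angle in rad: 0 closed, grows as the handle side rises, stop at 1.4; 40 degrees is 0.70. Light-blue lid 240 x 300 x 30 mm, about 0.6 kg, hinged about the fridge's y axis at its far upper edge (fridge x 120, z 140 mm); closed, its upper face is 170 mm above the bench. It falls shut from any angle; lifting at the handle takes about 3 to 4 N, almost no friction.
- lid_handle (a point): Middle of the lid's handle bar (moves with the lid): round, black, 12 mm thick, along the fridge's y between posts 110 mm apart, 40 mm above the lid's upper face, 34 mm clear beneath. Lid frame: 210 mm from the hinge line, 70 mm above the lid's underside (closed: fridge x -90, y 0, z 210 mm). Pinch it from above, closing along the fridge's x; it turns in the grip, so the gripper may stay upright.
- lid_hinge (a point): Middle of the lid's hinge line, on the fridge's far upper edge, 140 mm above the bench; the lid turns about the fridge's y axis here.
- foam_l: White foam piece with an L profile: base slab 70 x 45 x 28 mm with a 22 mm long ridge across its -x end to 48 mm height, lying on the closed lid; 30 g. Origin at the centre of its underside, x along its length, z up. Grip it low, across y (the long flat sides).
- foam_u: White foam piece with a U profile: base slab 64 x 50 x 28 mm with a 14 mm long ridge across each end to 42 mm height, lying on the closed lid; 30 g. Origin at the centre of its underside, x along its length, z up. Grip it low, across y (the long flat sides).
- carton: Open brown cardboard waste carton, fixed, 220 (x) x 170 (y) x 130 mm high, walls 5 mm, empty, with short flaps sloping outwards from the two long rims (130 mm high at most). Origin at the centre of its underside. It stands to the left or right of the fridge.
- tote: Open blue parts tote, fixed, 220 x 170 x 110 mm high, with parts in it; on the other side of the fridge from the carton. Nothing goes into it. Origin at the centre of its underside.
- catch: Spare black and steel lid catch, 50 x 32 x 18 mm, lying in front of the fridge; leave alone. Origin at the centre of its underside.
- tape: Roll of blue tape lying flat, 90 mm across, 24 mm high; leave alone.
- jar: Small jar with a red lid, 60 mm across, 80 mm high; leave alone. Origin at the centre of its underside.
- charger: Black charger brick, 60 x 120 x 36 mm; leave alone. Origin at the centre of its underside.
There are look-alikes about, which are no part of the job. Leave any orange or turquoise look-alike of the foam_u alone. Leave any green look-alike of the foam_l alone.

How it is judged (in metres and radians):
On the way, in this order (a step that is already met when the one before it is completed fails the run):
1. both foam pieces lie in the carton, let go, the lid still closed (x of foam_l in the frame of carton between -0.108 and 0.108 m and y of foam_l in the frame of carton between -0.083 and 0.083 m and z of foam_l in the frame of carton between 0 and 0.125 m and x of foam_u in the frame of carton between -0.108 and 0.108 m and y of foam_u in the frame of carton between -0.083 and 0.083 m and z of foam_u in the frame of carton between 0 and 0.125 m and value of joint lid below 0.1 rad and contact force between the fingers and foam_l below 0.1 N and contact force between the fingers and foam_u below 0.1 N), for 0.2 s.
2. the fingers hold the lid open at 40 degrees (value of joint lid between 0.59 and 0.81 rad and contact force between the fingers and lid above 0.5 N), for 0.3 s.
At the end, for the whole second after the job is handed in: Both foam pieces are at rest inside the carton, and the fingers hold the lid (contact force over 0.5 N) still (below 0.05 rad/s) at 40 degrees, between 34 and 46 (0.59 to 0.81 rad), through the last second (all of step 2 and x of foam_l in the frame of carton between -0.108 and 0.108 m and y of foam_l in the frame of carton between -0.083 and 0.083 m and z of foam_l in the frame of carton between 0 and 0.125 m and x of foam_u in the frame of carton between -0.108 and 0.108 m and y of foam_u in the frame of carton between -0.083 and 0.083 m and z of foam_u in the frame of carton between 0 and 0.125 m and velocity of joint lid between -0.05 and 0.05 rad/s and linear speed of each of foam_l, foam_u below 0.03 m/s); the arm keeps its last pose, push and grip.
It fails at once if the lid is raised (over 0.2 rad) before both foam pieces are in the carton (value of joint lid above 0.2 rad and not (x of foam_l in the frame of carton between -0.108 and 0.108 m and y of foam_l in the frame of carton between -0.083 and 0.083 m and z of foam_l in the frame of carton between 0 and 0.125 m and x of foam_u in the frame of carton between -0.108 and 0.108 m and y of foam_u in the frame of carton between -0.083 and 0.083 m and z of foam_u in the frame of carton between 0 and 0.125 m)).
It fails at once if another loose thing on the bench is moved by more than 40 mm (distance of any of catch, tape, jar, charger from where it was at the start of the episode above 0.04 m).
It also fails if it takes over 64 s, if anything falls off the work surface, if the arm or the gripper's body presses on something with over 40 N, if the wrist force passes 120 N, or if a joint passes its speed limit or range.

## Robot

A 6-joint arm with a two-finger parallel gripper is mounted at the origin on the work surface. World frame = base frame: x ahead of the robot, y to its left, z up, the work surface at z = 0. Lengths are in mm, angles in rad, forces in N, time in s.
With the tool pointing down it reaches from about 400 to 925 mm from the base axis. Payload 12.5 kg.
Tool frame: the origin (TCP) lies at the centre of the arm's flange, where the gripper is bolted on; the fingertips stand 190 mm ahead of it and the grasp point (between the pads) lies 171 mm ahead of it; z points along the fingers, y is the direction in which the jaws open and shut (so a half turn about z gives the same grasp; the last joint's range is limited). The gripper opens to 95 mm and grips with 3 to 60 N. Pads are 20 mm wide; open, the fingers measure 119 mm over their backs; the gripper's body (75 mm by 180 mm) begins 59 mm behind the grasp point.
Start: joints at [-1.407, 0.491, 1.559, -0, 1.092, -0.106], TCP at [166.606, -602.385, 404.761] pointing down, gripper open.
Joint ranges: [-3.1, 3.1], [-0.84, 2.19], [0.05, 2.79], [-1.13, 4.28], [0.06, 2.93], [-2.69, 2.69]. Speed limits (rad/s): [2.22, 2.22, 2.79, 3.14, 3.14, 3.14].

## Interface

Orientations are given as [roll, pitch, yaw] about the fixed x, y, z axes, in that order (R = Rz(yaw) Ry(pitch) Rx(roll)).
In Python, from cell import * gives the robot as it stands.
- The arm moves only by the tool step_arm, never from a script. Its argument "rows" is a list of rows, each an object with "delta_pos": the shift along the tool's x, y, z in cm, a list of three; "spin": the turn about the tool's z in degrees. A call has 1 to 5 rows; each row is the pose to reach, as a shift and turn from the pose measured when the call began, along the tool's axes at that moment; what a row does not reach only later rows make up. A row lasts 1/10 s, in which the tool goes at most 50 mm and 8.59 degrees, less where a joint would pass 70% of its speed; a pose out of reach is approached as far as the arm can. A call with a gripper value outside its range is refused whole. "jaw" is the opening, from 0 (shut) to 1 (fully open), set as the call begins (left out, the last holds). The fingers move at their own pace and stop on an object; the grip force is fixed at half the most. Time passes only in rows, so rows that repeat a pose let the fingers close. It gives the time, the measured TCP pose, the force and the opening at its end, in the units of the state.
- state(): the state, without advancing time (a new reading comes with each control period).
- read_camera(name): name is "side" or "top" or "wrist"; returns (picture, depth): 480x640x3 uint8, blue, green, red; 480x640 float32, mm along the optical axis (not along the pixel's ray), 0 where there is no reading.
- camera_info(name): a dict with "camera_matrix" (3x3 intrinsics, pixels), "R" (3x3) and "t" (3): a world point X has camera coordinates R X + t. Camera axes: x right, y down, z forward; pixel columns grow to the right and rows downward; lengths in mm; the calibration is good to about 2 mm. A picture is of the moment at which its call begins: read the wrist's pose just before it. camera_info takes no time and is no camera call; for the wrist camera it gives the pose at the moment of the call.
- job_done(): hands the job in, once; it reports no verdict.
The state is a dict: "t": time; "joints": joint angles; "qvel": joint speeds; "tau": joint torques, N m; "eef_pos": TCP position; "tcp_rot": TCP orientation; "ft_force": force on the tool from outside, world axes, zero at the start; "moment": the same for the moment, N m; "opening": opening from 0.0 (shut) to 1.0 (fully open).
Only numpy, scipy, OpenCV 4.12 (cv2) and the standard library are available. Lean on these libraries where they do the work, as an engineer would, in place of code of your own. Each camera call takes 0.05 s, during which the arm holds its last target.

## Working session

There is one attempt and no reset: what is moved stays moved. The work goes in short steps, Python scripts to look and compute and a tool call to move; the robot and the scene stay as the last step left them, time stands still between calls to the robot, and variables do not carry over. Pictures are saved under pics/ and viewed, and the job is handed in when it is done.

Besides the shell and the picture viewer there is one more tool, called as name(argument=value, ...) on one line, values as JSON. step_arm: Moves the arm, as the interface text tells. Its arguments: {"type":"object","properties":{"rows":{"type":"array","items":{"type":"object","properties":{"delta_pos":{"type":"array","items":{"type":"number"}},"spin":{"type":"number"}}}},"jaw":{"type":"number"}},"required":["rows"]}

```bash
mkdir -p pics
python3 - <<'E'
from cell import *
import cv2,numpy as np
print(state())
for n in("top","side"):
    p,d=read_camera(n); i=camera_info(n); cv2.imwrite(f"pics/{n}0.png",p); np.savez(f"{n}0.npz",p=p,d=d,K=i["camera_matrix"],R=i["R"],t=i["t"])
    print(n,i)
E
```

```text
{'t': 0.0, 'joints': array([-1.40661778e+00,  4.91533489e-01,  1.55947618e+00,  1.27633259e-05,
        1.09170986e+00, -1.05585829e-01]), 'qvel': array([-0.00093377, -0.00036621,  0.00052408, -0.00075364,  0.00276504,
        0.00058565]), 'tau': array([-1.55285801e-03, -6.12649727e+01, -2.58191818e+01,  6.91679539e-02,
        4.81370639e-02, -8.39010977e-05]), 'eef_pos': array([ 166.58876776, -602.34045684,  404.16862536]), 'tcp_rot': array([-3.14047325e+00, -1.30017977e-04,  2.69758409e-01]), 'ft_force': array([-0.5387806 , -0.06528011,  0.30909144]), 'moment': array([-0.01342615, -0.00381788,  0.01435416]), 'opening': 0.9988164361238221}
top {'camera_matrix': array([[591.46508147,   0.        , 307.26492861],
       [  0.        , 591.46508147, 235.85246091],
       [  0.        ,   0.        ,   1.        ]]), 'R': array([[ 0.00939073, -0.99967581, -0.02366603],
       [-0.98798217, -0.00562411, -0.15446551],
       [ 0.15428234,  0.02483216, -0.9877147 ]]), 't': array([  20.54292306,  577.86828268, 1281.13127625])}
side {'camera_matrix': array([[516.6486121 ,   0.        , 321.44392895],
       [  0.        , 516.6486121 , 241.53607846],
       [  0.        ,   0.        ,   1.        ]]), 'R': array([[-0.97524083, -0.22047129, -0.01725506],
       [-0.12364893,  0.60831309, -0.78400646],
       [ 0.18334739, -0.76246154, -0.6205128 ]]), 't': array([ 523.54268566,  166.10594786, 1104.54355564])}
```

View pics/top0.png

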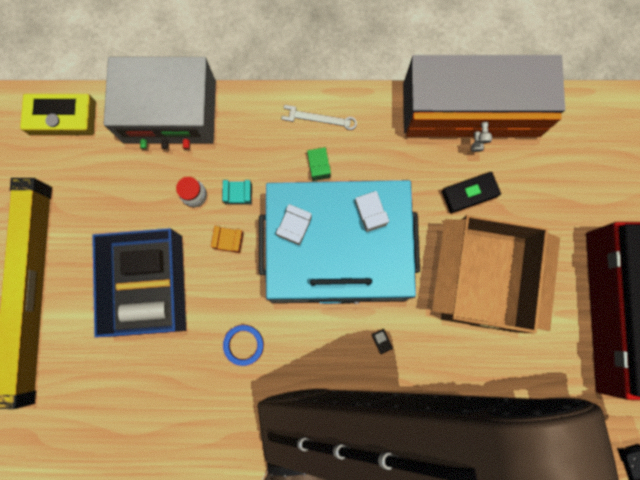

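View pics/side0.png

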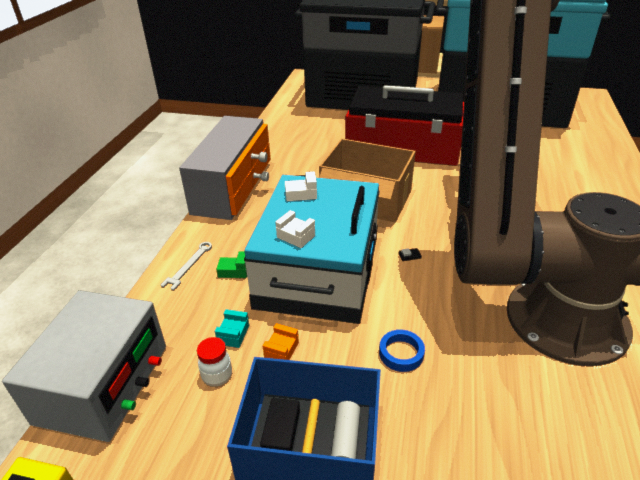

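The white pieces are at top-view pixels (293,224), which shows two ridges so it is the U, and (371,210), the L. The look-alikes to leave are green (318,163), turquoise (237,191) and orange (227,239). The carton is at (497,275) and the tote at (140,283). Next I measure and take a close crop.

```bash
cat > h.py <<'E'
import numpy as np,cv2
def load(n):
    z=np.load(n); return z["p"],z["d"],z["K"],z["R"],z["t"]
def cloud(d,K,R,t):
    v,u=np.mgrid[:480,:640]; c=np.stack([(u-K[0,2])/K[0,0]*d,(v-K[1,2])/K[1,1]*d,d],-1)
    return (c-t)@R
def ray(u,v,z,K,R,t):
    r=R.T@np.linalg.inv(K)@np.array([u,v,1.]); o=-R.T@t
    return o+r*(z-o[2])/r[2]
E
python3 - <<'E'
from h import *
p,d,K,R,t=load("top0.npz"); W=cloud(d,K,R,t)
hsv=cv2.cvtColor(p,cv2.COLOR_BGR2HSV)
v,u=np.mgrid[:480,:640]
def rect(m,name):
    q=W[m&(d>0)]; r=cv2.minAreaRect(q[:,:2].astype(np.float32)); print(name,len(q),"z",np.percentile(q[:,2],[2,50,98]).round(),"rect",np.round(r[0]),np.round(r[1]),round(r[2],1)); return q
lid=(abs(hsv[...,0].astype(int)-95)<12)&(hsv[...,1]>100)&(u>255)&(u<425)&(v>175)&(v<305)&(W[...,2]>155)&(W[...,2]<180)
rect(lid,"lid")
for nm,a,b in(("U",270,320),("L",345,400)):
    m=(hsv[...,1]<70)&(hsv[...,2]>120)&(u>a)&(u<b)&(v>185)&(v<250)&(W[...,2]>178)
    rect(m,nm)
    mh=m&(W[...,2]>170+(36 if nm=="U" else 40)); rect(mh,nm+" ridge"); q=W[mh]
    ml=m&(W[...,2]<170+32); rect(ml,nm+" low")
h=(p.max(-1)<60)&(u>300)&(u<380)&(v>270)&(v<292); rect(h&(W[...,2]>195),"handle")
c=(u>425)&(u<565)&(v>205)&(v<340)&(W[...,2]>105)&(W[...,2]<150)&~(hsv[...,2]<60); rect(c,"carton top")
big=np.hstack([cv2.resize(p[190:260,255:325],(400,400),interpolation=2),cv2.resize(p[175:245,335:405],(400,400),interpolation=2)])
cv2.imwrite("pics/crop.png",big)
p,d,K,R,t=load("side0.npz");cv2.imwrite("pics/crops.png",cv2.resize(p[165:265,245:345],(600,600),interpolation=2))
for x,y in((560,150),(560,-250)):pass
E
```

```text
lid 14676 z [165. 169. 174.] rect [553. -43.] [237. 300.] 1.5
U 846 z [192. 200. 215.] rect [578.  48.] [50. 65.] 67.7
U ridge 358 z [207. 211. 215.] rect [578.  47.] [50. 65.] 67.0
U low 468 z [188. 197. 202.] rect [574.  49.] [50. 55.] 67.9
L 790 z [191. 199. 220.] rect [ 607. -107.] [71. 46.] 19.6
L ridge 261 z [212. 217. 222.] rect [ 584. -114.] [22. 44.] 19.1
L low 507 z [188. 197. 201.] rect [ 608. -107.] [71. 46.] 18.6
handle 202 z [210. 215. 219.] rect [463. -44.] [  8. 114.] 1.4
carton top 3713 z [106. 121. 133.] rect [ 491. -376.] [239. 221.] 80.9
```

View pics/crop.png

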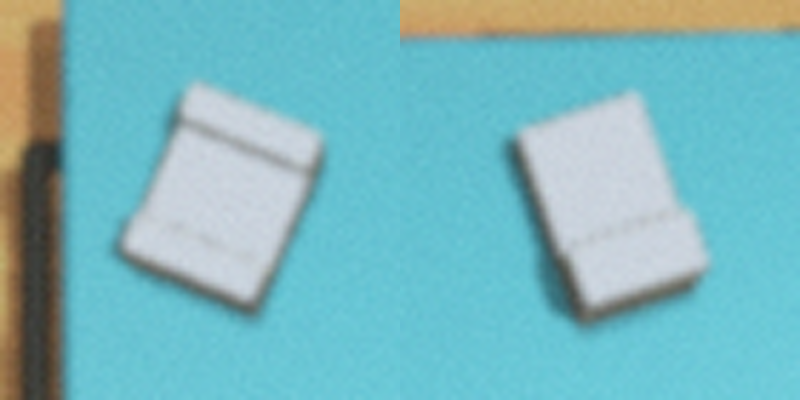

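View pics/crops.png

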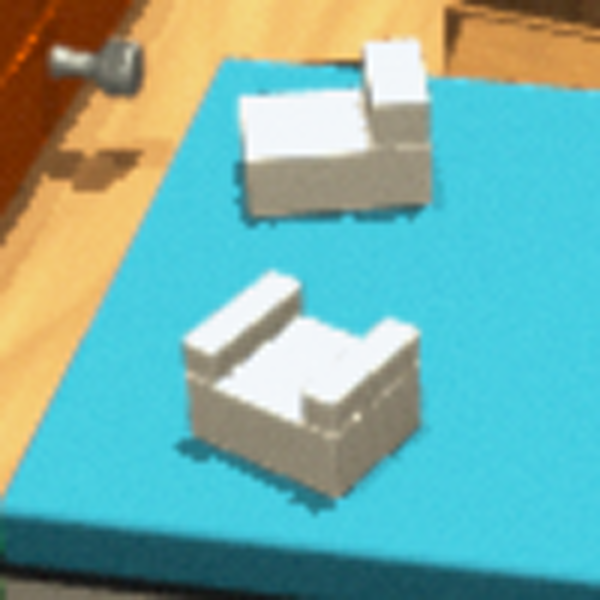

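```bash
cat >> h.py <<'E'
def go(x,y,z,yaw):
    from cell import state
    from scipy.spatial.transform import Rotation as Ro
    s=state(); r=Ro.from_euler("xyz",s["tcp_rot"]).as_matrix()
    d=r.T@(np.array([x,y,z])-s["eef_pos"])/10
    sp=(np.degrees(s["tcp_rot"][2])-yaw+180)%360-180
    print("t",round(s["t"],2),"pos",s["eef_pos"].round(1),"rpy",np.degrees(s["tcp_rot"]).round(1),"op",round(s["opening"],3),"F",np.round(s["ft_force"],1),"q",s["joints"].round(2)); print("DELTA",d.round(2),"SPIN",round(sp,1))
E
python3 - <<'E'
from h import *
p,d,K,R,t=load("top0.npz"); W=cloud(d,K,R,t)
for lo,hi in((124,140),(-10,20)):
    v,u=np.mgrid[:480,:640]
    m=(u>440)&(u<550)&(v>205)&(v<340)&(W[...,2]>lo)&(W[...,2]<hi)
    if hi==20: m&=(u>458)&(u<538)&(v>225)&(v<325)
    q=W[m][:,:2].astype(np.float32); print(lo,len(q),cv2.minAreaRect(q))
go(607,-107,450,19.6)
E
```

```text
124 1411 ((491.65252685546875, -374.82879638671875), (190.27699279785156, 220.94813537597656), 80.89300537109375)
-10 5505 ((485.345703125, -391.2094421386719), (136.52783203125, 220.3401641845703), 80.7469711303711)
t 0.1 pos [ 166.6 -602.3  404.2] rpy [-179.9   -0.    15.5] op 1.001 F [-0.5  0.3 -0.1] q [-1.41  0.49  1.56 -0.    1.09 -0.11]
DELTA [ 55.65 -36.01  -4.54] SPIN -4.1
```

Carton centre is (491,-375), turned about -9°, and its sizes match. Heading above foam_l.

step_arm(rows=[{"delta_pos": [0, 0, -4.5]}, {"delta_pos": [55.6, -36, -4.5], "spin": -4.1}, {"delta_pos": [55.6, -36, -4.5], "spin": -4.1}, {"delta_pos": [55.6, -36, -4.5], "spin": -4.1}, {"delta_pos": [55.6, -36, -4.5], "spin": -4.1}], jaw=0.9)

```text
invalid input at $.rows[0]: expected keys delta_pos, spin
```

```bash
python3 -c "
from h import *
go(607,-107,450,19.6)"
```

```text
t 0.1 pos [ 166.6 -602.3  404.2] rpy [-179.9   -0.    15.5] op 1.001 F [-0.5  0.3 -0.1] q [-1.41  0.49  1.56 -0.    1.09 -0.11]
DELTA [ 55.65 -36.01  -4.54] SPIN -4.1
```

step_arm(rows=[{"delta_pos": [0, 0, -4.5], "spin": 0}, {"delta_pos": [55.6, -36, -4.5], "spin": -4.1}, {"delta_pos": [55.6, -36, -4.5], "spin": -4.1}, {"delta_pos": [55.6, -36, -4.5], "spin": -4.1}, {"delta_pos": [55.6, -36, -4.5], "spin": -4.1}], jaw=0.9)

```text
t: 0.6
eef_pos: [300.3, -451.3, 449.2]
tcp_rot: [-3.14, -0.0, 0.341]
ft_force: [1.1, -1.1, 0.1]
opening: 0.898
```

```bash
python3 -c "
from h import *
go(607,-107,450,19.6)"
```

```text
t 0.6 pos [ 300.3 -451.3  449.2] rpy [-179.9   -0.    19.5] op 0.898 F [ 1.1 -1.1  0.1] q [-1.11  0.33  1.7   0.    1.11  0.12]
DELTA [ 4.042e+01 -2.220e+01 -4.000e-02] SPIN -0.1
```

step_arm(rows=[{"delta_pos": [40.4, -22.2, 0], "spin": 0}, {"delta_pos": [40.4, -22.2, 0], "spin": 0}, {"delta_pos": [40.4, -22.2, 0], "spin": 0}, {"delta_pos": [40.4, -22.2, 0], "spin": 0}, {"delta_pos": [40.4, -22.2, 0], "spin": 0}])

```text
t: 1.1
eef_pos: [466.5, -264.2, 449.4]
tcp_rot: [-3.14, -0.0, 0.341]
ft_force: [0.2, -1.4, -0.5]
opening: 0.899
```

```bash
python3 -c "
from h import *
go(607,-107,450,19.6)"
```

```text
t 1.1 pos [ 466.5 -264.2  449.4] rpy [-179.9   -0.    19.5] op 0.899 F [ 0.2 -1.4 -0.5] q [-0.64  0.32  1.72  0.    1.11  0.59]
DELTA [ 18.49 -10.12  -0.05] SPIN -0.1
```

step_arm(rows=[{"delta_pos": [18.5, -10.1, 0], "spin": 0}, {"delta_pos": [18.5, -10.1, 0], "spin": 0}, {"delta_pos": [18.5, -10.1, 0], "spin": 0}, {"delta_pos": [18.5, -10.1, 0], "spin": 0}, {"delta_pos": [18.5, -10.1, 0], "spin": 0}])

```text
t: 1.6
eef_pos: [609.3, -103.7, 448.8]
tcp_rot: [-3.139, -0.0, 0.344]
ft_force: [-0.5, 0.9, 0.2]
opening: 0.898
```

```bash
python3 -c "
from cell import *
from h import *
go(607,-107,364,19.6)
i=camera_info('wrist'); p,d=read_camera('wrist'); cv2.imwrite('pics/w1.png',p)
R,t,K=i['R'],i['t'],i['camera_matrix']; np.savez('w1.npz',p=p,d=d,K=K,R=R,t=t)
W=cloud(d,K,R,t)
m=(cv2.cvtColor(p,cv2.COLOR_BGR2HSV)[...,1]<60)&(p.min(-1)>90)&(W[...,2]>180)&(W[...,2]<230)&(np.hypot(W[...,0]-607,W[...,1]+107)<60)&(d>0)
print(m.sum(),cv2.minAreaRect(W[m][:,:2].astype(np.float32)))
"
```

```text
t 1.6 pos [ 609.3 -103.7  448.8] rpy [-179.9   -0.    19.7] op 0.898 F [-0.5  0.9  0.2] q [-0.28  0.44  1.52  0.    1.18  0.95]
DELTA [-0.33  0.25  8.48] SPIN 0.1
8221 ((606.4384765625, -105.7813720703125), (70.48666381835938, 45.06769943237305), 18.938583374023438)
```

View pics/w1.png

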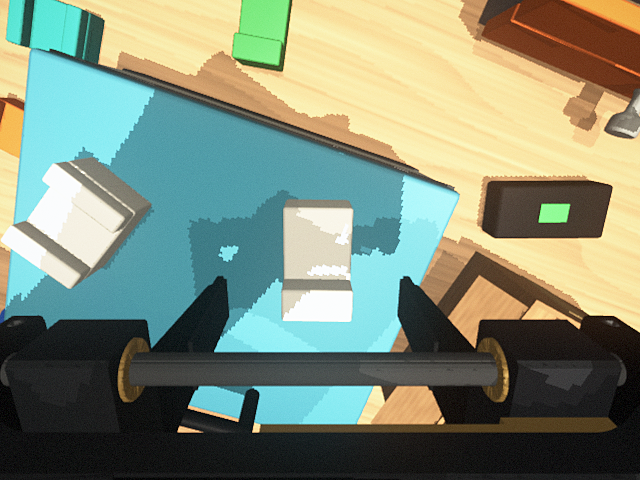

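The wrist view shows the L at (318,260), centred between the fingers and square to them. The two cameras agree on its position to within 1.5 mm. Descending.

step_arm(rows=[{"delta_pos": [-0.3, 0.2, 3], "spin": 0.3}, {"delta_pos": [-0.3, 0.2, 6], "spin": 0.3}, {"delta_pos": [-0.3, 0.2, 8], "spin": 0.3}, {"delta_pos": [-0.3, 0.2, 8.5], "spin": 0.3}, {"delta_pos": [-0.3, 0.2, 8.5], "spin": 0.3}])

```text
t: 2.15
eef_pos: [606.6, -107.6, 363.5]
tcp_rot: [-3.139, 0.001, 0.338]
ft_force: [0.8, 0.2, 1.6]
opening: 0.901
```

step_arm(rows=[{"delta_pos": [0, 0, 0], "spin": 0}, {"delta_pos": [0, 0, 0], "spin": 0}, {"delta_pos": [0, 0, 0], "spin": 0}, {"delta_pos": [0, 0, 0], "spin": 0}, {"delta_pos": [0, 0, 0], "spin": 0}], jaw=0)

```text
t: 2.65
eef_pos: [606.5, -107.6, 363.8]
tcp_rot: [-3.139, 0.001, 0.338]
ft_force: [0.1, 0.2, -0.2]
opening: 0.535
```

step_arm(rows=[{"delta_pos": [0, 0, -2], "spin": 0}, {"delta_pos": [0, 0, -6], "spin": 0}, {"delta_pos": [0, 0, -10], "spin": 0}, {"delta_pos": [0, 0, -10], "spin": 0}, {"delta_pos": [0, 0, -10], "spin": 0}])

```text
t: 3.15
eef_pos: [606.5, -107.7, 464.4]
tcp_rot: [-3.14, -0.0, 0.338]
ft_force: [0.4, 0.2, -1.5]
opening: 0.47
```

```bash
python3 -c "
from cell import *
from h import *
go(531,-381,460,81)
p,d=read_camera('wrist'); cv2.imwrite('pics/w2.png',p)
"
```

```text
t 3.15 pos [ 606.5 -107.7  464.4] rpy [-179.9   -0.    19.4] op 0.47 F [ 0.4  0.2 -1.5] q [-0.28  0.43  1.5   0.    1.21  0.95]
DELTA [-16.19  23.28   0.39] SPIN -61.6
```

View pics/w2.png

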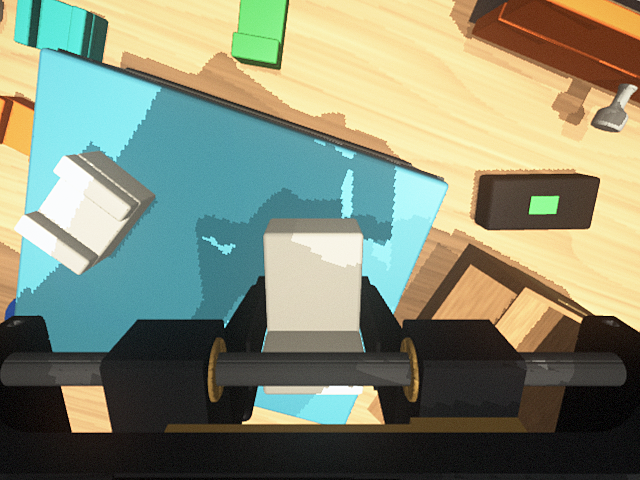

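The L is held: the opening of 0.47 is 45 mm, its width, and it sits at (313,290) between the pads. Moving over the carton.

step_arm(rows=[{"delta_pos": [-16.2, 23.3, 0], "spin": -61.6}, {"delta_pos": [-16.2, 23.3, 0], "spin": -61.6}, {"delta_pos": [-16.2, 23.3, 0], "spin": -61.6}, {"delta_pos": [-16.2, 23.3, 0], "spin": -61.6}, {"delta_pos": [-16.2, 23.3, 0], "spin": -61.6}])

```text
t: 3.7
eef_pos: [542.0, -341.2, 461.3]
tcp_rot: [-3.136, -0.002, 1.065]
ft_force: [1.3, -0.1, -0.4]
opening: 0.469
```

```bash
python3 -c "
from h import *
go(531,-381,460,81)"
```

```text
t 3.7 pos [ 542.  -341.2  461.3] rpy [-1.797e+02 -1.000e-01  6.100e+01] op 0.469 F [ 1.3 -0.1 -0.4] q [-0.66  0.47  1.44  0.    1.24 -0.16]
DELTA [-4.02  0.96  0.12] SPIN -20.0
```

step_arm(rows=[{"delta_pos": [-4, 1, 0], "spin": -20}, {"delta_pos": [-4, 1, 0], "spin": -20}, {"delta_pos": [-4, 1, 0], "spin": -20}, {"delta_pos": [-4, 1, 0], "spin": -20}])

```text
t: 4.1
eef_pos: [531.3, -381.5, 459.3]
tcp_rot: [-3.134, -0.005, 1.414]
ft_force: [-0.6, 0.3, -1.0]
opening: 0.469
```

```bash
python3 -c "
from h import *
go(531,-381,262,81)"
```

```text
t 4.1 pos [ 531.3 -381.5  459.3] rpy [-179.6   -0.3   81. ] op 0.469 F [-0.6  0.3 -1. ] q [-0.72  0.49  1.41  0.    1.25 -0.57]
DELTA [-0.05  0.11 19.73] SPIN 0.0
```

step_arm(rows=[{"delta_pos": [0, 0, 5], "spin": 0}, {"delta_pos": [0, 0.1, 10], "spin": 0}, {"delta_pos": [0, 0.1, 14], "spin": 0}, {"delta_pos": [0, 0.1, 17], "spin": 0}, {"delta_pos": [0, 0.1, 19.5], "spin": 0}])

```text
t: 4.6
eef_pos: [530.8, -379.8, 261.4]
tcp_rot: [-3.132, -0.007, 1.413]
ft_force: [0.8, -0.6, -0.1]
opening: 0.469
```

step_arm(rows=[{"delta_pos": [0, 0, 0], "spin": 0}, {"delta_pos": [0, 0, 0], "spin": 0}, {"delta_pos": [0, 0, 0], "spin": 0}, {"delta_pos": [0, 0, 0], "spin": 0}, {"delta_pos": [0, 0, 0], "spin": 0}], jaw=0.75)

```text
t: 5.1
eef_pos: [530.9, -379.8, 262.5]
tcp_rot: [-3.133, -0.006, 1.413]
ft_force: [0.3, -0.9, -0.7]
opening: 0.746
```

step_arm(rows=[{"delta_pos": [0, 0, -5], "spin": 0}, {"delta_pos": [0, 0, -10], "spin": 0}, {"delta_pos": [0, 0, -15], "spin": 0}, {"delta_pos": [0, 0, -19], "spin": 0}, {"delta_pos": [0, 0, -19], "spin": 0}])

```text
t: 5.6
eef_pos: [532.1, -380.8, 459.7]
tcp_rot: [3.141, 0.0, 1.413]
ft_force: [-0.0, 0.4, -0.9]
opening: 0.75
```

```bash
python3 -c "
from cell import *
from h import *
go(578,48,460,-22.3)
go(578,48,460,157.7)
p,d=read_camera('wrist'); cv2.imwrite('pics/w3.png',p)
"
```

```text
t 5.6 pos [ 532.1 -380.8  459.7] rpy [180.    0.   80.9] op 0.75 F [-0.   0.4 -0.9] q [-0.72  0.49  1.41  0.    1.24 -0.56]
DELTA [ 4.307e+01 -2.220e+00 -4.000e-02] SPIN 103.2
t 5.6 pos [ 532.1 -380.8  459.7] rpy [180.    0.   80.9] op 0.75 F [-0.   0.4 -0.9] q [-0.72  0.49  1.41  0.    1.24 -0.56]
DELTA [ 4.307e+01 -2.220e+00 -4.000e-02] SPIN -76.8
```

View pics/w3.png

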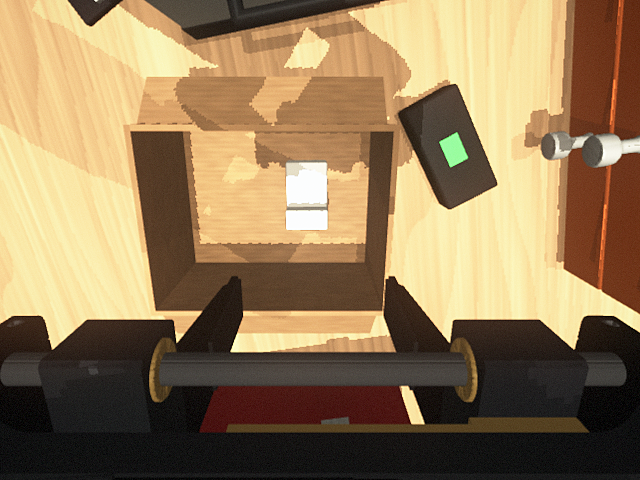

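The L lies flat inside the carton at (306,195). Now to the U.

step_arm(rows=[{"delta_pos": [43.1, -2.2, 0], "spin": -76.8}, {"delta_pos": [43.1, -2.2, 0], "spin": -76.8}, {"delta_pos": [43.1, -2.2, 0], "spin": -76.8}, {"delta_pos": [43.1, -2.2, 0], "spin": -76.8}, {"delta_pos": [43.1, -2.2, 0], "spin": -76.8}], jaw=0.95)

```text
t: 6.15
eef_pos: [558.5, -130.6, 454.2]
tcp_rot: [-3.138, -0.007, 2.168]
ft_force: [1.3, 0.1, -0.3]
opening: 0.951
```

```bash
python3 -c "
from h import *
go(578,48,460,157.7)"
```

```text
t 6.15 pos [ 558.5 -130.6  454.2] rpy [-179.8   -0.4  124.2] op 0.951 F [ 1.3  0.1 -0.3] q [-0.35  0.37  1.62  0.    1.16 -0.94]
DELTA [13.67 11.66 -0.51] SPIN -33.5
```

step_arm(rows=[{"delta_pos": [13.7, 11.7, -0.5], "spin": -33.5}, {"delta_pos": [13.7, 11.7, -0.5], "spin": -33.5}, {"delta_pos": [13.7, 11.7, -0.5], "spin": -33.5}, {"delta_pos": [13.7, 11.7, -0.5], "spin": -33.5}, {"delta_pos": [13.7, 11.7, -0.5], "spin": -33.5}])

```text
t: 6.65
eef_pos: [578.0, 51.9, 458.9]
tcp_rot: [3.14, -0.01, 2.761]
ft_force: [0.3, -1.5, 0.4]
opening: 0.947
```

```bash
python3 -c "
from cell import *
from h import *
go(578,48,364,157.7)
i=camera_info('wrist'); p,d=read_camera('wrist'); cv2.imwrite('pics/w4.png',p)
R,t,K=i['R'],i['t'],i['camera_matrix']
W=cloud(d,K,R,t)
m=(cv2.cvtColor(p,cv2.COLOR_BGR2HSV)[...,1]<60)&(p.min(-1)>90)&(W[...,2]>180)&(W[...,2]<230)&(np.hypot(W[...,0]-578,W[...,1]-48)<60)&(d>0)
print(m.sum(),cv2.minAreaRect(W[m][:,:2].astype(np.float32)))
"
```

```text
t 6.65 pos [578.   51.9 458.9] rpy [179.9  -0.5 158.2] op 0.947 F [ 0.3 -1.5  0.4] q [-0.02  0.38  1.6   0.    1.17 -1.22]
DELTA [-0.24 -0.37  9.49] SPIN 0.5
7440 ((576.8931274414062, 48.61455535888672), (49.76036834716797, 64.13215637207031), 67.52963256835938)
```

View pics/w4.png

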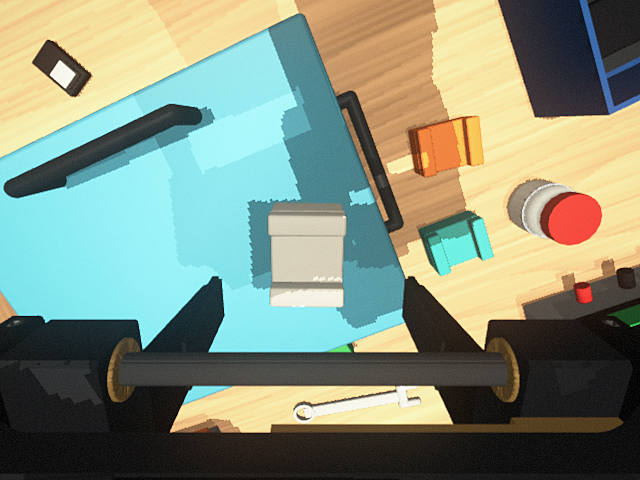

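The U is at (308,255), centred between the fingers and square to them. The wrist view puts it at (577,48.5), which agrees with the top view. Descending, gripping and lifting.

step_arm(rows=[{"delta_pos": [-0.1, -0.3, 3], "spin": 0.5}, {"delta_pos": [-0.1, -0.3, 6], "spin": 0.5}, {"delta_pos": [-0.1, -0.3, 8.5], "spin": 0.5}, {"delta_pos": [-0.1, -0.3, 9.5], "spin": 0.5}, {"delta_pos": [-0.1, -0.3, 9.5], "spin": 0.5}])

```text
t: 7.2
eef_pos: [577.0, 46.5, 362.7]
tcp_rot: [-3.141, -0.012, 2.745]
ft_force: [-0.8, -0.1, -0.2]
opening: 0.952
```

step_arm(rows=[{"delta_pos": [0, 0, 0], "spin": 0}, {"delta_pos": [0, 0, 0], "spin": 0}, {"delta_pos": [0, 0, 0], "spin": 0}, {"delta_pos": [0, 0, 0], "spin": 0}, {"delta_pos": [0, 0, 0], "spin": 0}], jaw=0)

```text
t: 7.7
eef_pos: [576.9, 46.5, 363.1]
tcp_rot: [-3.141, -0.011, 2.745]
ft_force: [-1.1, -0.2, -0.8]
opening: 0.586
```

step_arm(rows=[{"delta_pos": [0, 0, 0], "spin": 0}, {"delta_pos": [0, 0, 0], "spin": 0}, {"delta_pos": [0, 0, -4], "spin": 0}, {"delta_pos": [0, 0, -8], "spin": 0}, {"delta_pos": [0, 0, -10], "spin": 0}])

```text
t: 8.2
eef_pos: [578.0, 46.2, 466.3]
tcp_rot: [3.14, -0.008, 2.745]
ft_force: [0.4, -0.2, -0.6]
opening: 0.519
```

```bash
python3 -c "
from cell import *
from h import *
go(452,-369,460,81)
p,d=read_camera('wrist'); cv2.imwrite('pics/w5.png',p)
"
```

```text
t 8.2 pos [578.   46.2 466.3] rpy [179.9  -0.5 157.3] op 0.519 F [ 0.4 -0.2 -0.6] q [-0.03  0.37  1.59  0.    1.19 -1.21]
DELTA [ -4.42 -43.16   0.54] SPIN 76.3
```

View pics/w5.png

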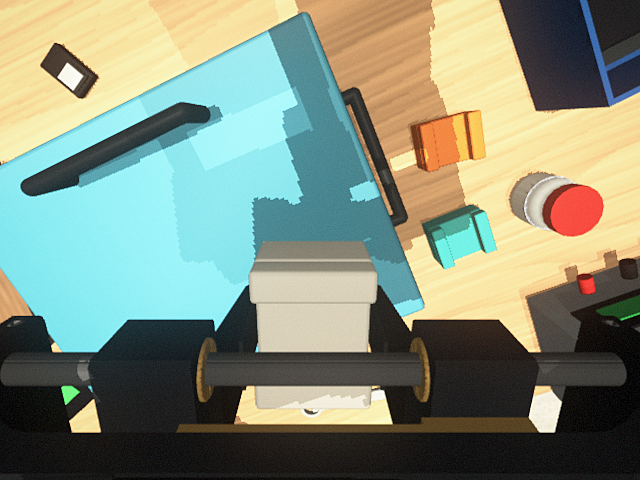

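The U is held: the opening is 49 mm, and it sits at (313,320). Moving to the carton.

step_arm(rows=[{"delta_pos": [-4.4, -43.2, 0], "spin": 76.3}, {"delta_pos": [-4.4, -43.2, 0], "spin": 76.3}, {"delta_pos": [-4.4, -43.2, 0], "spin": 76.3}, {"delta_pos": [-4.4, -43.2, 0], "spin": 76.3}, {"delta_pos": [-4.4, -43.2, 0], "spin": 76.3}])

```text
t: 8.75
eef_pos: [504.4, -194.7, 465.2]
tcp_rot: [-3.138, -0.008, 1.989]
ft_force: [1.5, -0.3, 0.4]
opening: 0.528
```

```bash
python3 -c "
from h import *
go(452,-369,460,81)"
```

```text
t 8.75 pos [ 504.4 -194.7  465.2] rpy [-179.8   -0.4  114. ] op 0.528 F [ 1.5 -0.3  0.4] q [-0.49  0.31  1.68  0.    1.16 -0.91]
DELTA [-13.8  -11.86   0.46] SPIN 33.0
```

step_arm(rows=[{"delta_pos": [-13.8, -11.9, 0.5], "spin": 33}, {"delta_pos": [-13.8, -11.9, 0.5], "spin": 33}, {"delta_pos": [-13.8, -11.9, 0.5], "spin": 33}, {"delta_pos": [-13.8, -11.9, 0.5], "spin": 33}, {"delta_pos": [-13.8, -11.9, 0.5], "spin": 33}])

```text
t: 9.25
eef_pos: [450.2, -372.7, 458.5]
tcp_rot: [-3.133, -0.004, 1.405]
ft_force: [-0.3, 1.3, -0.4]
opening: 0.525
```

```bash
python3 -c "
from h import *
go(452,-369,270,81)"
```

```text
t 9.25 pos [ 450.2 -372.7  458.5] rpy [-179.5   -0.2   80.5] op 0.525 F [-0.3  1.3 -0.4] q [-0.8   0.38  1.59 -0.    1.18 -0.64]
DELTA [ 0.31  0.27 18.85] SPIN -0.5
```

step_arm(rows=[{"delta_pos": [0.3, 0.2, 5], "spin": 0}, {"delta_pos": [0.3, 0.2, 10], "spin": 0}, {"delta_pos": [0.3, 0.2, 14], "spin": 0}, {"delta_pos": [0.3, 0.2, 17], "spin": 0}, {"delta_pos": [0.3, 0.2, 19], "spin": 0}])

```text
t: 9.75
eef_pos: [451.2, -368.0, 265.9]
tcp_rot: [-3.131, -0.006, 1.407]
ft_force: [0.6, -0.0, 0.2]
opening: 0.524
```

step_arm(rows=[{"delta_pos": [0, 0, 0], "spin": 0}, {"delta_pos": [0, 0, 0], "spin": 0}, {"delta_pos": [0, 0, 0], "spin": 0}, {"delta_pos": [0, 0, 0], "spin": 0}, {"delta_pos": [0, 0, 0], "spin": 0}], jaw=0.78)

```text
t: 10.25
eef_pos: [451.2, -368.0, 266.9]
tcp_rot: [-3.132, -0.005, 1.407]
ft_force: [0.5, -0.6, 0.1]
opening: 0.777
```

step_arm(rows=[{"delta_pos": [0, 0, -5], "spin": 0}, {"delta_pos": [0, 0, -10], "spin": 0}, {"delta_pos": [0, 0, -15], "spin": 0}, {"delta_pos": [0, 0, -19], "spin": 0}, {"delta_pos": [0, 0, -19], "spin": 0}])

```text
t: 10.75
eef_pos: [452.7, -369.0, 463.3]
tcp_rot: [-3.14, 0.001, 1.407]
ft_force: [0.2, -0.7, -0.6]
opening: 0.777
```

```bash
python3 -c "
from cell import *
from h import *
go(463,-45,460,91.5)
p,d=read_camera('wrist'); cv2.imwrite('pics/w6.png',p)
"
```

```text
t 10.75 pos [ 452.7 -369.   463.3] rpy [-1.799e+02  1.000e-01  8.060e+01] op 0.777 F [ 0.2 -0.7 -0.6] q [-0.8   0.38  1.58 -0.    1.18 -0.63]
DELTA [32.14 -4.27  0.31] SPIN -10.9
```

View pics/w6.png

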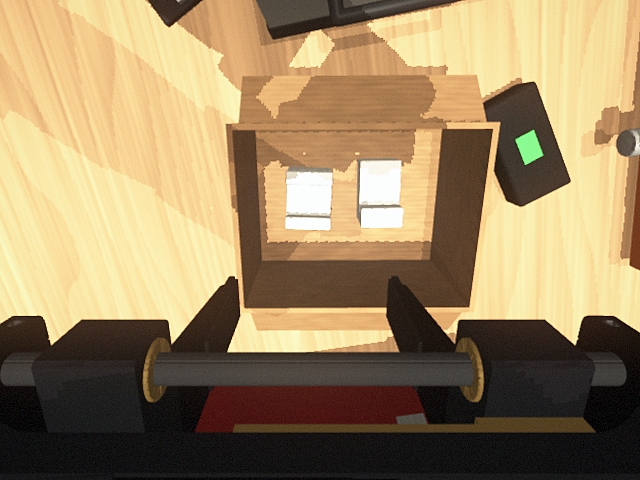

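Both pieces lie flat in the carton, the U at (308,198) and the L at (380,193). Now to the handle.

step_arm(rows=[{"delta_pos": [32.1, -4.3, 0], "spin": -10.9}, {"delta_pos": [32.1, -4.3, 0], "spin": -10.9}, {"delta_pos": [32.1, -4.3, 0], "spin": -10.9}, {"delta_pos": [32.1, -4.3, 0], "spin": -10.9}, {"delta_pos": [32.1, -4.3, 0], "spin": -10.9}], jaw=0.7)

```text
t: 11.3
eef_pos: [459.7, -117.5, 458.7]
tcp_rot: [-3.135, -0.003, 1.597]
ft_force: [1.0, -0.0, 0.2]
opening: 0.701
```

```bash
python3 -c "
from h import *
go(463,-45,460,91.5)"
```

```text
t 11.3 pos [ 459.7 -117.5  458.7] rpy [-179.6   -0.2   91.5] op 0.701 F [ 1.  -0.   0.2] q [-0.39  0.22  1.84  0.    1.09 -0.42]
DELTA [ 7.24  0.51 -0.1 ] SPIN -0.0
```

step_arm(rows=[{"delta_pos": [7.2, 0.5, 0], "spin": 0}, {"delta_pos": [7.2, 0.5, 0], "spin": 0}, {"delta_pos": [7.2, 0.5, 0], "spin": 0}, {"delta_pos": [7.2, 0.5, 0], "spin": 0}])

```text
t: 11.7
eef_pos: [462.8, -45.2, 458.2]
tcp_rot: [-3.134, -0.004, 1.598]
ft_force: [0.7, -0.5, -0.3]
opening: 0.7
```

```bash
python3 -c "
from cell import *
from h import *
go(463,-45,381,91.5)
i=camera_info('wrist'); p,d=read_camera('wrist'); cv2.imwrite('pics/w7.png',p)
R,t,K=i['R'],i['t'],i['camera_matrix']
W=cloud(d,K,R,t)
m=(p.max(-1)<80)&(W[...,2]>195)&(W[...,2]<225)&(np.hypot(W[...,0]-463,W[...,1]+45)<75)&(d>0)
print(m.sum(),np.percentile(W[m][:,2],[5,50,95]),cv2.minAreaRect(W[m][:,:2].astype(np.float32)))
"
```

```text
t 11.7 pos [462.8 -45.2 458.2] rpy [-179.6   -0.2   91.6] op 0.7 F [ 0.7 -0.5 -0.3] q [-0.24  0.2   1.86  0.    1.09 -0.27]
DELTA [-0.01  0.07  7.72] SPIN 0.1
3143 [213.1180028  216.18670135 217.73813237] ((463.9395751953125, -43.16841506958008), (11.460234642028809, 118.76036834716797), 1.4840885400772095)
```

View pics/w7.png

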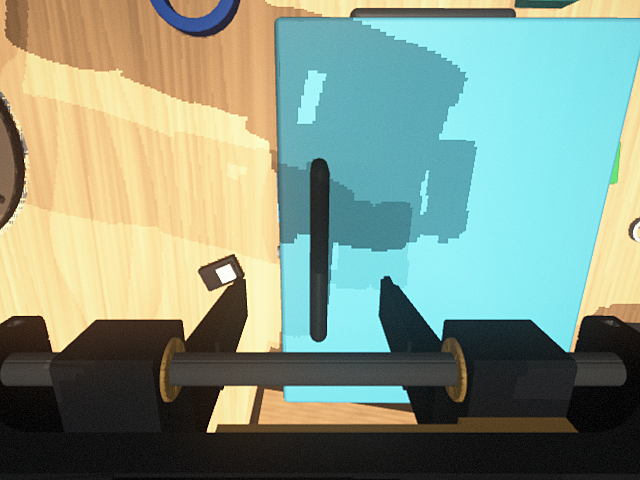

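The handle bar at (319,250) lies between the fingers. Its centre measures (464,-43) with its top at 216, which matches the description. Descending and pinching.

step_arm(rows=[{"delta_pos": [0.2, 0.1, 3], "spin": 0}, {"delta_pos": [0.2, 0.1, 5.5], "spin": 0}, {"delta_pos": [0.2, 0.1, 7.3], "spin": 0}, {"delta_pos": [0.2, 0.1, 7.7], "spin": 0}, {"delta_pos": [0.2, 0.1, 7.7], "spin": 0}])

```text
t: 12.25
eef_pos: [463.4, -44.4, 380.9]
tcp_rot: [-3.133, -0.004, 1.595]
ft_force: [-0.3, -0.3, -0.0]
opening: 0.7
```

step_arm(rows=[{"delta_pos": [0, 0, 0], "spin": 0}, {"delta_pos": [0, 0, 0], "spin": 0}, {"delta_pos": [0, 0, 0], "spin": 0}, {"delta_pos": [0, 0, 0], "spin": 0}, {"delta_pos": [0, 0, 0], "spin": 0}], jaw=0)

```text
t: 12.75
eef_pos: [463.4, -44.4, 381.1]
tcp_rot: [-3.133, -0.004, 1.595]
ft_force: [-0.8, -0.3, 0.7]
opening: 0.338
```

step_arm(rows=[{"delta_pos": [0, 0, 0], "spin": 0}, {"delta_pos": [0, 0, 0], "spin": 0}, {"delta_pos": [0, 0, 0], "spin": 0}, {"delta_pos": [0, 0, 0], "spin": 0}, {"delta_pos": [0, 0, 0], "spin": 0}])

```text
t: 13.25
eef_pos: [465.0, -44.3, 381.5]
tcp_rot: [-3.14, -0.003, 1.595]
ft_force: [15.3, 3.5, -7.6]
opening: 0.116
```

```bash
python3 -c "
from h import *
go(464,-43,381,91.5)
from cell import state
s=state()['eef_pos']
# arc deltas in tool axes: along fridge x = +tool y, up = -tool z
for th in (.08,.16,.25,.35,.45,.55,.63,.7):
    dx=-210*np.cos(th)+70*np.sin(th)+210; dz=70*np.cos(th)+210*np.sin(th)-70
    print(th,round(dx/10,2),round(-dz/10,2))
for h in (210,):pass
"
```

```text
t 13.25 pos [465.  -44.3 381.5] rpy [-179.9   -0.2   91.4] op 0.116 F [15.3  3.5 -7.6] q [-0.24  0.3   1.96  0.    0.89 -0.26]
DELTA [ 0.13 -0.1   0.05] SPIN -0.1
0.08 0.63 -1.66
0.16 1.38 -3.26
0.25 2.38 -4.98
0.35 3.67 -6.78
0.45 5.14 -8.44
0.55 6.76 -9.94
0.63 8.16 -11.03
0.7 9.45 -11.88
```

Gripped at 11 mm. Lifting along the arc.

step_arm(rows=[{"delta_pos": [0, 0.3, -0.8], "spin": 0}, {"delta_pos": [0, 0.6, -1.6], "spin": 0}, {"delta_pos": [0, 1.0, -2.5], "spin": 0}, {"delta_pos": [0, 1.4, -3.3], "spin": 0}, {"delta_pos": [0, 1.4, -3.3], "spin": 0}])

```text
t: 13.75
eef_pos: [479.2, -44.0, 415.5]
tcp_rot: [-3.141, -0.003, 1.595]
ft_force: [-0.8, -0.1, -3.9]
opening: 0.118
```

```bash
cat > arc.py <<'E'
from h import *
from cell import state
from scipy.optimize import brentq
go(465,-44,381.5,91.5)
s=state()['eef_pos']
f=lambda th:70*np.cos(th)+210*np.sin(th)-70
th0=brentq(lambda a:f(a)-(s[2]-381.2),-.1,1.2)
X=lambda th:-210*np.cos(th)+70*np.sin(th)+210
print("theta by z",th0,"x expected",464.5+X(th0))
for th in (.25,.35,.45,.55,.63,.7):
    if th>th0: print(th,round((464.5+X(th)-s[0])/10,2),round(-(f(th)+381.2-s[2])/10,2))
E
python3 arc.py
```

```text
t 13.75 pos [479.2 -44.  415.5] rpy [-179.9   -0.2   91.4] op 0.118 F [-0.8 -0.1 -3.9] q [-0.23  0.27  1.89  0.    0.98 -0.26]
DELTA [ 0.02 -1.42  3.4 ] SPIN -0.1
theta by z 0.1688101958149446 x expected 479.2457441156747
0.25 0.91 -1.55
0.35 2.2 -3.35
0.45 3.66 -5.01
0.55 5.28 -6.52
0.63 6.68 -7.6
0.7 7.98 -8.45
```

The 3.9 N load fits the lid's weight, and x agrees with the arc. Continuing.

step_arm(rows=[{"delta_pos": [0, 0.9, -1.6], "spin": 0}, {"delta_pos": [0, 1.5, -2.5], "spin": 0}, {"delta_pos": [0, 2.2, -3.4], "spin": 0}, {"delta_pos": [0, 2.9, -4.2], "spin": 0}, {"delta_pos": [0, 3.7, -5.0], "spin": 0}])

```text
t: 14.25
eef_pos: [515.5, -43.1, 466.1]
tcp_rot: [-3.136, -0.003, 1.595]
ft_force: [-16.2, 0.7, 11.3]
opening: 0.118
```

```bash
python3 arc.py
```

```text
t 14.25 pos [515.5 -43.1 466.1] rpy [-179.7   -0.2   91.4] op 0.118 F [-16.2   0.7  11.3] q [-0.21  0.28  1.73  0.    1.14 -0.24]
DELTA [ 0.01 -5.    8.49] SPIN -0.1
theta by z 0.4534839066652925 x expected 516.3924824121465
0.55 1.66 -1.45
0.63 3.06 -2.54
0.7 4.35 -3.39
```

step_arm(rows=[{"delta_pos": [0, 0.8, -0.7], "spin": 0}, {"delta_pos": [0, 1.7, -1.5], "spin": 0}, {"delta_pos": [0, 2.4, -2.0], "spin": 0}, {"delta_pos": [0, 3.1, -2.5], "spin": 0}, {"delta_pos": [0, 3.7, -3.0], "spin": 0}])

```text
t: 14.75
eef_pos: [552.1, -42.2, 497.5]
tcp_rot: [-3.134, -0.003, 1.596]
ft_force: [-9.8, -0.0, 8.0]
opening: 0.12
```

```bash
python3 arc.py
```

```text
t 14.75 pos [552.1 -42.2 497.5] rpy [-179.6   -0.2   91.4] op 0.12 F [-9.8 -0.   8. ] q [-0.2   0.31  1.6   0.    1.24 -0.22]
DELTA [ 1.000e-02 -8.620e+00  1.166e+01] SPIN -0.1
theta by z 0.6784428928558209 x expected 554.9350213710954
0.7 0.69 -0.25
```

step_arm(rows=[{"delta_pos": [0, 0.3, -0.2], "spin": 0}, {"delta_pos": [0, 0.5, -0.2], "spin": 0}, {"delta_pos": [0, 0.5, -0.2], "spin": 0}, {"delta_pos": [0, 0.5, -0.2], "spin": 0}, {"delta_pos": [0, 0.5, -0.2], "spin": 0}])

```text
t: 15.25
eef_pos: [556.5, -42.1, 500.4]
tcp_rot: [-3.133, -0.003, 1.596]
ft_force: [-9.1, 0.2, 9.2]
opening: 0.118
```

```bash
python3 arc.py
python3 - <<'E'
from cell import *
from h import *
for n in("side","top"):
    p,d=read_camera(n); i=camera_info(n); cv2.imwrite(f"pics/{n}1.png",p)
    if n=="top":
        W=cloud(d,i["camera_matrix"],i["R"],i["t"]); hsv=cv2.cvtColor(p,cv2.COLOR_BGR2HSV)
        m=(abs(hsv[...,0].astype(int)-95)<12)&(hsv[...,1]>100)&(d>0)&(abs(W[...,1]+43)<140)&(W[...,2]>175)&(W[...,2]<340)&(W[...,0]>480)&(W[...,0]<690)
        q=W[m]; c=np.polyfit(q[:,0],q[:,2],1); r=q[:,2]-np.polyval(c,q[:,0]); k=abs(r)<8; c=np.polyfit(q[k,0],q[k,2],1)
        print("lid angle",np.degrees(np.arctan(-c[0])),k.sum(),len(q))
print(state()["ft_force"],state()["qvel"].round(3))
E
```

```text
t 15.25 pos [556.5 -42.1 500.4] rpy [-1.795e+02 -1.000e-01  9.140e+01] op 0.118 F [-9.1  0.2  9.2] q [-0.19  0.31  1.59  0.    1.25 -0.22]
DELTA [ 1.000e-02 -9.050e+00  1.197e+01] SPIN -0.1
theta by z 0.7035261640553129 x expected 559.6449223396735
lid angle 38.46489979565356 3367 3756
[-10.0298544   -0.36804246   9.65566685] [ 0.002 -0.    -0.001  0.    -0.002  0.   ]
```

View pics/side1.png

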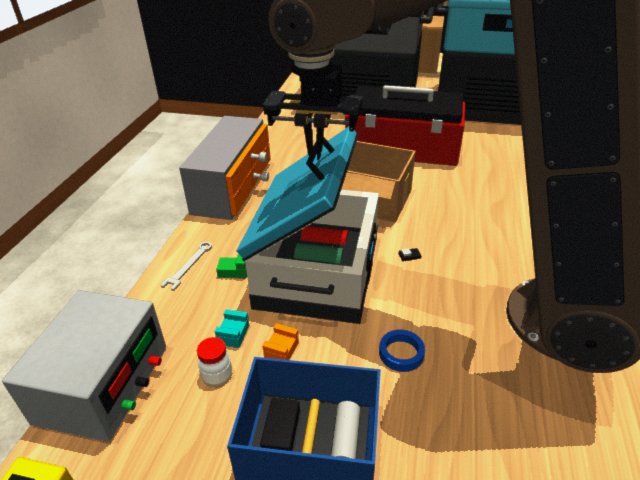

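View pics/top1.png

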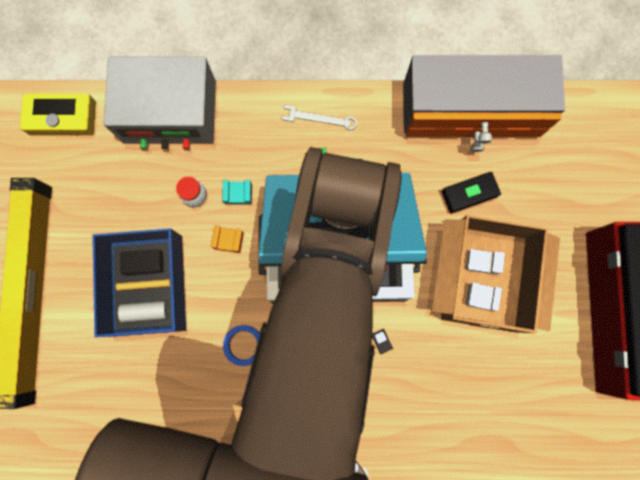

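Side view: the lid is open and held by the handle at (315,165). Top view: both foam pieces lie in the carton at (486,261) and (485,297), and the other things have not moved. A short hold, then hand in.

step_arm(rows=[{"delta_pos": [0, 0, 0], "spin": 0}, {"delta_pos": [0, 0, 0], "spin": 0}, {"delta_pos": [0, 0, 0], "spin": 0}, {"delta_pos": [0, 0, 0], "spin": 0}, {"delta_pos": [0, 0, 0], "spin": 0}])

```text
t: 15.85
eef_pos: [556.4, -42.1, 500.5]
tcp_rot: [-3.133, -0.003, 1.596]
ft_force: [-4.7, -0.6, 2.1]
opening: 0.122
```

```bash
python3 arc.py; python3 -c "
from cell import *
print(state()['qvel'].round(3)); print(job_done())"
```

```text
t 15.85 pos [556.4 -42.1 500.5] rpy [-1.795e+02 -1.000e-01  9.140e+01] op 0.122 F [-4.7 -0.6  2.1] q [-0.19  0.31  1.59  0.    1.25 -0.22]
DELTA [ 1.000e-02 -9.040e+00  1.198e+01] SPIN -0.1
theta by z 0.7038284308048207 x expected 559.7021257768561
[-0.     0.001 -0.001  0.    -0.002  0.001]
the job is handed in; nothing more can be done
None
```

I put both white foam pieces (L and U) in the brown carton, let go of them, and only then lifted the lid by its black handle. I handed the job in at about 15.9 s with the gripper still holding the lid near 40°; no verdict is reported.

- **Foam:** the last top view shows both pieces lying in the carton, and the tote, catch, tape, jar and charger look unmoved by eye.
- **Lid angle:** the two checks differ slightly. The gripper height gives 0.704 rad (40.3°), and a plane fit to the depth image gives 38.5°. Both are inside the 34–46° limit.
- **Hold:** the gripper is closed on the bar at an opening of about 11.6 mm (the bar is 12 mm), and the arm is still.
- **Small mismatch:** the gripper sits about 3 mm short of the lid's ideal arc. That preloaded the grip by roughly 5–10 N, well under the force limits.

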